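# Rewind the backup tape and file it

### The arm

A 6-joint arm with a two-finger parallel gripper is mounted at the origin on the work surface. World frame = base frame: x ahead of the robot, y to its left, z up, the work surface at z = 0. Lengths are in m, angles in rad, forces in N, time in s.
With the tool pointing down it reaches from about 0.275 to 0.825 m from the base axis. Payload 4.9 kg.
Tool frame: the origin (TCP) lies at the centre of the arm's flange, where the gripper is bolted on; the fingertips stand 173 mm ahead of it and the grasp point (between the pads) lies 155 mm ahead of it (manip.tcp_to_tips is the distance from the TCP to the fingertips, in m); z points along the fingers, y is the line along which they close (so a half turn about z gives the same grasp; the last joint's range is limited). The gripper opens to 85 mm and grips with 20 to 120 N. Pads are 22 mm wide; open, the fingers measure 114 mm over their backs; the gripper's body (76 mm by 85 mm) begins 54 mm behind the grasp point. The pads swing forward as they close: fully open they stand 13 mm farther back than shut.
Start: joints at [1.175, 0.326, -0.193, 1.052, 0, 1.437], TCP at [0.142, 0.531, 0.405] pointing down, gripper open.
Joint ranges: [-2.65, 2.65], [-0.97, 1.79], [-1.3, 1.35], [-1.93, 2.1], [-1.47, 1.37], [-3.14, 3.14]. Speed limits (rad/s): [2.57, 2.57, 3.14, 3.14, 3.14, 3.14].

### API

Orientations are given as a rotation vector (axis times angle).
In Python, from cell import telemetry, vision, job, manip gives the robot as it stands.
- The arm moves only by the tool jog_arm, never from a script. Its argument "plan" is a list of rows, each an object with "grip": the finger opening in mm, from 0 to 85.4; "delta_pos": the shift along the tool's x, y, z in mm, a list of three; "angular": the turn, a rotation vector about the tool's x, y, z in degrees, a list of three. In form: [{"grip": grip, "delta_pos": [x, y, z], "angular": [ax, ay, az]}, ...]. A call has exactly 10 rows; each row is the pose to reach, as a shift and turn from the pose commanded when the call began, along the tool's axes at that moment; what a row does not reach only later rows make up. A row lasts 1/8 s, in which the tool goes at most 62.5 mm and 10.7 degrees, less where a joint would pass 70% of its speed; a pose out of reach is approached as far as the arm can. A call with a gripper value outside its range is refused whole. The fingers move at their own pace and stop on an object; "force" is the grip in N (left out, the last holds). Time passes only in rows, so rows that repeat a pose let the fingers close, or fill a call up. It gives the time, the measured TCP pose, the force, the opening and the grip force at its end, in the units of the state.
- telemetry.get_obs(): the state, without advancing time (a new reading comes with each control period).
- vision.read_camera(name): name is "side" or "top"; returns the picture (420x560x3 uint8, red, green, blue); there is no depth.
- vision.calibration(name): a dict with "fx", "fy", "cx", "cy" (pixels), "world_to_cam" (4x4, takes a point from world to camera coordinates). Camera axes: x right, y down, z forward; pixel columns grow to the right and rows downward; lengths in m; the calibration is good to about 2 mm. A picture is of the moment at which its call begins. calibration takes no time and is no camera call.
- job.sign_off(): hands the job in; it is judged then, once.
The state is a dict: "time": time; "joint_pos": joint angles; "joint_velocities": joint speeds; "joint_efforts": joint torques, N m; "tool_pos": TCP position; "orientation": TCP orientation; "wrist_force": force on the tool from outside, world axes, zero at the start; "moment": the same for the moment, N m; "finger_gap": finger opening in m; "grasp_force": force on a finger pad.
Only numpy, scipy, OpenCV 4.12 (cv2) and the standard library are available. Lean on these libraries where they do the work, as an engineer would, in place of code of your own. Each camera call takes 0.05 s, during which the arm holds its last target. There are 200 camera calls.

### The job

The blue tape cartridge is locked in the hand rewinder until its tape is fully rewound: turn the rewinder's crank clockwise until the steady drag suddenly lets go, and stop there, before the red overrun flag is pushed out. Then draw the freed cartridge straight up out of the well without forcing it and stand it upright, fully down, in the free bay (green floor) of the rack, leaving the other cartridges and the things around undisturbed.

Things in the scene. Friction and masses are not known exactly. Their poses are not given: they have to be found in the camera images.
- crank (a joint): Crank angle in rad, 0 at the start, growing clockwise seen from above. After 0.7 rad of springy take-up it drags with a steady 0.4 to 0.55 N m (9 to 13 N at the knob), felt also while standing still under way, until the tape is rewound after 1.1 to 2.9 turns, different each time and unseen. Then it falls within 0.4 rad to under 0.1 N m (2 N) and the cartridge is unlocked.
- crank_knob (a point): Red upright knob of the crank, 38 mm tall, 18 to 20 mm across. It spins freely on its pin, so a steady wrist can carry it round. The point is on its own axis at mid-height, 20 mm above its foot, about 140 mm above the table, 45 mm from the crank axis. The flat crank arm (6 mm thick, 16 mm wide) lies just under it.
- crank_axis (a point): Point on the vertical axis of the crank, at the same height as the middle of the knob; it stays in place as the crank turns (its own axes have no meaning).
- end_flag (a joint): Red overrun flag, a 24 x 10 mm tab on the +y end face of the rewinder: travel in m, 0 as it stands. It starts to be pushed out when the crank is turned about a quarter turn (1.6 rad) past the let-go of the drag, 3.5 mm per rad of crank, and stays out; 2 mm or more means overwound.
- rewinder: Grey hand rewinder, fixed, 150 (x) x 240 (y) x 95 (z) mm; origin under its centre, z up. Crank on its top at y = +60 mm; cartridge well at y = -65 mm: opening 105 (x) x 24.5 (y) mm, floor 45 mm above the table, 50 mm deep. The cartridge's top stands 150 mm above the table. While locked it can be lifted only about 3 mm and then meets a hard catch.
- cartridge: Blue tape cartridge with yellow labels, 102 (x) x 21.5 (y) x 105 (z) mm, about 0.2 kg, standing on edge in the rewinder's well; origin at the centre of its underside, z up, y through its thickness. Grip it across its thickness near the top: 55 mm of it stands clear of the rewinder. A small notch in each narrow end, low down.
- rack: Grey rack, fixed, 130 (x) x 180 (y) x 45 (z) mm, origin under its centre, z up. Three bays side by side at y = -60, 0 and +60 mm, each an opening 106.5 (x) x 26.2 (y) mm with its floor 6 mm above the table (39 mm deep). Two bays hold black cartridges, one is free.
- bay_pad: Green floor of the free bay (104 x 24 mm, 1 mm thick): origin at the centre of the bay's floor, x along the bay's length, y across it. It may be any of the three bays. A standing cartridge has its underside here.
- stock_a: Black cartridge with white labels standing in the rack, same size as the blue one, origin at the centre of its underside.
- stock_b: Black cartridge with orange labels standing in the rack, same size as the blue one, origin at the centre of its underside.
- bottle: Green bottle with a blue cap, 68 mm across, 220 mm tall, loose, left of the rewinder; origin under its centre.
- bottle2: Clear bottle with a blue cap, 64 mm across, 210 mm tall, loose, at the far side; origin under its centre.
- tape_roll: Roll of brown packing tape lying flat, 116 mm across, 48 mm tall, loose, at the far side; origin under its centre.
- tester: Yellow handheld tester, 120 x 70 x 30 mm, loose; origin under its centre.
- catch (a joint): Strain of the hidden catch that locks the cartridge in the well, in m: 0 at rest, and 1 mm for every 5 N with which the locked cartridge is pulled up against it. More than 4 mm (20 N) damages it.
Things that resemble listed ones, but are neither listed nor needed, are in the scene too. What is shaped like the cartridge but pink is not meant.

How it is judged:
On the way, in this order (a step that is already met when the one before it is completed fails the run):
1. the crank has been turned clockwise until the tape is rewound (at least 7 rad) (value of joint crank above 7 rad), for 0.1 s.
2. the cartridge has been drawn up clear of the well, upright (z of cartridge in the frame of rewinder above 0.097 m and angle between cartridge's own z axis and vertical below 0.4 rad), for 0.1 s.
At the end, for the whole second after the job is handed in: The blue cartridge stands upright (within 0.12 rad) and still in the free bay, within 8 mm of the bay's centre and with its underside within 4 mm of the bay's floor, and the overrun flag has been pushed out less than 2 mm (horizontal distance between cartridge and bay_pad below 0.008 m and z of cartridge in the frame of bay_pad below 0.004 m and angle between cartridge's own z axis and vertical below 0.12 rad and linear speed of cartridge below 0.02 m/s and value of joint end_flag below 0.002 m); the robot touches nothing.
It fails at once if the overrun flag is pushed out by 2 mm or more (overwound) (value of joint end_flag above 0.002 m).
It fails at once if the locked cartridge is forced: the catch is strained by more than 4 mm (20 N) (value of joint catch above 0.004 m).
It fails at once if a black cartridge is shifted by more than 15 mm (distance of any of stock_a, stock_b from where it was at the start of the episode above 0.015 m).
It fails at once if a bottle, the tape roll or the tester is pushed more than 30 mm, or a bottle tipped over (distance of any of bottle, bottle2, tape_roll, tester from where it was at the start of the episode above 0.03 m or angle between any of bottle, bottle2's own z axis and vertical above 0.5 rad).
It also fails if it takes over 72 s, if anything falls off the work surface, if the arm or the gripper's body presses on something with over 40 N, if the wrist force passes 120 N, or if a joint passes its speed limit or range.

## Working session

There is one attempt and no reset: what is moved stays moved. The work goes in short steps, Python scripts to look and compute and a tool call to move; the robot and the scene stay as the last step left them, time stands still between calls to the robot, and variables do not carry over. Pictures are saved under pics/ and viewed, at most 10 in all, crops included, and the job is handed in when it is done.

Besides the shell and the picture viewer there is one more tool, called as name(argument=value, ...) on one line, values as JSON. jog_arm: Moves the arm, as the interface text tells. Its arguments: {"type":"object","properties":{"plan":{"type":"array"},"force":{"type":"number"}},"required":["plan"]}

```bash
mkdir -p pics; ls
python3 - <<'E'
from cell import telemetry, vision, job, manip
import cv2,numpy as np
for n in("top","side"):
    im=vision.read_camera(n); cv2.imwrite(f"pics/{n}0.png",cv2.cvtColor(im,cv2.COLOR_RGB2BGR))
    c=vision.calibration(n); print(n,c["fx"],c["fy"],c["cx"],c["cy"]); print(np.round(c["world_to_cam"],3))
o=telemetry.get_obs(); print({k:np.round(v,3) for k,v in o.items()})
E
```

```text
pics
top 395.0941808772573 395.0941808772573 277.1060139328826 208.11664921155824
[[-0.027 -0.999 -0.032  0.071]
 [-0.989  0.032 -0.141  0.583]
 [ 0.142  0.028 -0.989  0.898]
 [ 0.     0.     0.     1.   ]]
side 457.79380367290344 457.79380367290344 274.68614490597315 211.76382208717718
[[ 0.911 -0.412 -0.012 -0.516]
 [-0.32  -0.689 -0.65   0.261]
 [ 0.259  0.596 -0.76   1.021]
 [ 0.     0.     0.     1.   ]]
{'time': np.float64(0.1), 'joint_pos': array([ 1.175,  0.327, -0.193,  1.052,  0.   ,  1.437]), 'joint_velocities': array([ 0.   , -0.   ,  0.003,  0.001, -0.002,  0.   ]), 'joint_efforts': array([ 0.0000e+00, -4.4424e+01,  2.6304e+01,  8.0000e-03, -0.0000e+00,
       -0.0000e+00]), 'tool_pos': array([0.142, 0.531, 0.404]), 'orientation': array([-4.100e-01, -3.114e+00,  2.000e-03]), 'wrist_force': array([-0.025,  0.331, -0.404]), 'moment': array([-0.013,  0.023,  0.042]), 'grasp_force': np.float64(0.0), 'finger_gap': np.float64(0.085)}
```

View pics/top0.png

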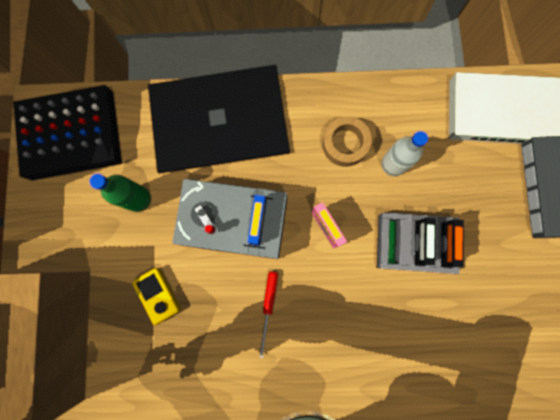

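View pics/side0.png

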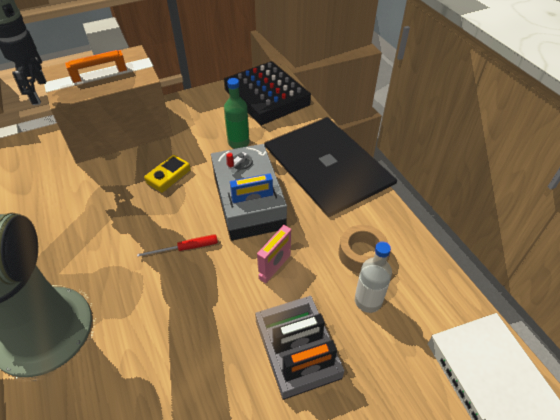

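Candidates: cartridge – blue/yellow at top (257,220), versus the pink lookalike (329,225). Knob – red at (209,229), versus the red screwdriver handle (270,290). Free bay – the green floor at (393,241), at the rack's left (+y) end. I'll check these in one close crop.

Run:
```python
import cv2,numpy as np
t=cv2.imread("pics/top0.png"); s=cv2.imread("pics/side0.png")
def c(im,x,y,w,h,f): return cv2.resize(im[y:y+h,x:x+w],(w*f,h*f),interpolation=cv2.INTER_CUBIC)
a=c(t,165,168,132,100,3);b=c(t,370,200,105,80,3);d=c(s,205,140,90,100,3);e=c(s,250,295,95,100,3)
o=np.zeros((600,800,3),np.uint8)
for im,x,y in((a,0,0),(b,400,0),(d,0,300),(e,400,300)): o[y:y+im.shape[0],x:x+im.shape[1]]=im
cv2.imwrite("pics/crop.png",o)
```

```text
(no output)
```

View pics/crop.png

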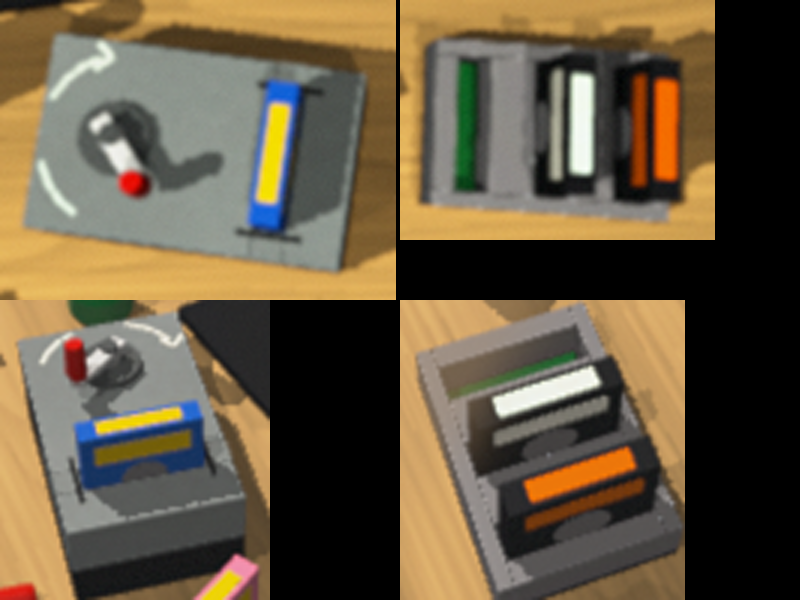

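The crop confirms it: blue cartridge with its yellow top label, red knob at the crank's near end, and green floor in the left-hand bay next to the white- and orange-labelled stock.

```bash
cat > h.py <<'E'
import cv2,numpy as np
from cell import telemetry, vision, job, manip
def ray(n,uv):
    c=vision.calibration(n);T=np.array(c["world_to_cam"]);R,t=T[:3,:3],T[:3,3]
    d=R.T@np.array([(uv[0]-c["cx"])/c["fx"],(uv[1]-c["cy"])/c["fy"],1]);return -R.T@t,d
def onz(n,uv,z):
    o,d=ray(n,uv);return (o+d*(z-o[2])/d[2])[:2]
def tri(a,b):
    A=[];B=[]
    for n,uv in(("top",a),("side",b)):
        o,d=ray(n,uv);d/=np.linalg.norm(d);P=np.eye(3)-np.outer(d,d);A.append(P);B.append(P@o)
    return np.linalg.lstsq(np.vstack(A),np.hstack(B),rcond=None)[0]
def mask(im,lo,hi,roi):
    h=cv2.cvtColor(im,cv2.COLOR_BGR2HSV);m=cv2.inRange(h,lo,hi);k=np.zeros_like(m);x0,y0,x1,y1=roi;k[y0:y1,x0:x1]=255;return m&k
def blob(m):
    cs,_=cv2.findContours(m,cv2.RETR_EXTERNAL,cv2.CHAIN_APPROX_NONE);c=max(cs,key=cv2.contourArea)
    M=cv2.moments(c);return np.array([M["m10"]/M["m00"],M["m01"]/M["m00"]]),cv2.minAreaRect(c),c
E
python3 - <<'E'
from h import *
np.set_printoptions(precision=4,suppress=True)
t=cv2.imread("pics/top0.png"); s=cv2.imread("pics/side0.png")
print("cams",ray("top",(0,0))[0],ray("side",(0,0))[0])
f=lambda p:(165+p[0]/3,168+p[1]/3)
C=[onz("top",f(p),.095) for p in((55,35),(365,72),(340,270),(25,228))]
C=np.array(C);print("rew corners",C,"ctr",C.mean(0),[np.linalg.norm(C[i]-C[i-1]) for i in range(4)])
yd=(C[0]+C[3]-C[1]-C[2])/2;xd=(C[0]+C[1]-C[2]-C[3])/2
print("yaw from y",np.degrees(np.arctan2(-yd[0],yd[1])),"from x",np.degrees(np.arctan2(xd[1],xd[0])))
kt,_,_=blob(mask(t,(0,150,90),(8,255,255),(165,168,297,268)))
ks,r,c=blob(mask(s,(0,150,60),(8,255,255),(215,140,250,180)));print("knob px",kt,ks,"tri",tri(kt,ks),"z.16",onz("top",kt,.155), c.reshape(-1,2).min(0),c.reshape(-1,2).max(0))
m=mask(t,(20,120,120),(35,255,255),(240,180,275,255));y,r,c=blob(m)
print("label",y,onz("top",y,.15),[onz("top",p,.15) for p in cv2.boxPoints(r)])
m=mask(s,(20,120,120),(35,255,255),(225,170,280,190));ys,r,_=blob(m);print("side label",ys,onz("side",ys,.15),tri(y,ys))
m=mask(t,(50,100,30),(80,255,255),(380,205,410,275));g,r,c=blob(m)
print("pad",g,r,onz("top",g,.007),[onz("top",p,.007) for p in cv2.boxPoints(r)])
# stock labels tops
for nm,lo,hi,roi in(("white",(0,0,200),(180,40,255),(420,205,445,270)),("orange",(5,200,180),(18,255,255),(450,205,475,270))):
    p,r,c=blob(mask(t,lo,hi,roi));print(nm,p,onz("top",p,.111),[onz("top",q,.111) for q in cv2.boxPoints(r)])
f=lambda p:(370+(p[0]-400)/3,200+p[1]/3)
print("rack",[onz("top",f(p),.045) for p in((430,42),(423,203),(668,220))])
E
```

```text
cams [0.4511 0.0272 0.9733] [ 0.2892 -0.6413  0.9388]
rew corners [[0.65   0.2647]
 [0.6135 0.0293]
 [0.4662 0.0523]
 [0.5038 0.2863]] ctr [0.5584 0.1581] [np.float64(0.14780052008476716), np.float64(0.23816154796615185), np.float64(0.14907697821268834), np.float64(0.23700461294561243)]
yaw from y -8.9744714076735 from x -8.622283608377149
knob px [208.5667 228.6625] [229.6174 159.2986] tri [0.5314 0.1986 0.1363] z.16 [0.5301 0.1946] [227 153] [232 166]
label [255.5533 218.5878] [0.5488 0.0963] [array([0.5169, 0.1079]), array([0.5832, 0.0964]), array([0.581 , 0.0845]), array([0.5147, 0.0961])]
side label [250.8321 179.6523] [0.548  0.0953] [0.5487 0.0965 0.1487]
pad [391.8919 241.1469] ((392.0, 241.0), (6.0, 42.0), 0.0) [ 0.5005 -0.2212] [array([ 0.4508, -0.2109]), array([ 0.5521, -0.2177]), array([ 0.5517, -0.2322]), array([ 0.4504, -0.2252])]
white [430.0239 240.9973] [ 0.4932 -0.2758] [array([ 0.5279, -0.2722]), array([ 0.5275, -0.285 ]), array([ 0.4588, -0.2793]), array([ 0.4592, -0.2666])]
orange [458.0247 242.8377] [ 0.4875 -0.3349] [array([ 0.5217, -0.3316]), array([ 0.5213, -0.3443]), array([ 0.453, -0.338]), array([ 0.4533, -0.3254])]
rack [array([ 0.563 , -0.1881]), array([ 0.4386, -0.1748]), array([ 0.4208, -0.3592])]
```

```bash
cat >> h.py <<'E'
from scipy.spatial.transform import Rotation as Ro
def to(x,y,z,yaw=None):
    "delta mm (tool axes) and turn deg about tool z to bring TCP to x,y,z with tool y at yaw deg; pose now"
    o=telemetry.get_obs();R=Ro.from_rotvec(o["orientation"]).as_matrix()
    a=np.degrees(np.arctan2(R[1,1],R[0,1]));d=1000*R.T@(np.array([x,y,z])-o["tool_pos"])
    want=np.array([[np.cos(np.radians(yaw-90+180)),np.cos(np.radians(yaw)),0],[np.sin(np.radians(yaw+90)),np.sin(np.radians(yaw)),0],[0,0,-1]])
    rv=np.degrees(Ro.from_matrix(R.T@want).as_rotvec())
    print("t",round(o["time"],2),"pos",np.round(o["tool_pos"],4),"yaw",round(a,2),"delta",np.round(d,1),"ang",np.round(rv,2),"F",np.round(o["wrist_force"],1))
E
python3 - <<'E'
from h import *
to(.530,.1965,.404,81.2)
print(onz("top",(97,181),.22),onz("top",(420,139),.21))
E
```

```text
t 0.1 pos [0.1422 0.531  0.404 ] yaw 75.0 delta [-4.611e+02 -2.228e+02  2.000e-01] ang [-0.09 -0.02 -6.2 ] F [-0.   0.3 -0.4]
[0.6249328  0.40275344] [ 0.69000162 -0.23785688]
```

jog_arm(plan=[{"grip": 60,"delta_pos": [-30,-14,0],"angular": [0,0,-1]},{"grip": 60,"delta_pos": [-83,-40,0],"angular": [0,0,-2]},{"grip": 60,"delta_pos": [-138,-67,0],"angular": [0,0,-3]},{"grip": 60,"delta_pos": [-194,-94,0],"angular": [0,0,-4]},{"grip": 60,"delta_pos": [-250,-121,0],"angular": [0,0,-5]},{"grip": 60,"delta_pos": [-306,-148,0],"angular": [0,0,-6]},{"grip": 60,"delta_pos": [-362,-175,0],"angular": [0,0,-6.2]},{"grip": 60,"delta_pos": [-415,-200,0],"angular": [0,0,-6.2]},{"grip": 60,"delta_pos": [-450,-217,0],"angular": [0,0,-6.2]},{"grip": 60,"delta_pos": [-461,-223,0],"angular": [0,0,-6.2]}], force=30)

```text
time: 1.35
tool_pos: [0.5313, 0.1948, 0.404]
orientation: [-0.246, -3.131, 0.0]
wrist_force: [-0.6, 0.3, 0.6]
finger_gap: 0.0601
grasp_force: 0.0
```

jog_arm(plan=[{"grip": 45,"delta_pos": [0,0,25],"angular": [0,0,0]},{"grip": 45,"delta_pos": [0,0,55],"angular": [0,0,0]},{"grip": 45,"delta_pos": [0,0,80],"angular": [0,0,0]},{"grip": 45,"delta_pos": [0,0,96],"angular": [0,0,0]},{"grip": 45,"delta_pos": [0,0,102],"angular": [0,0,0]},{"grip": 40,"delta_pos": [0,0,102],"angular": [0,0,0]},{"grip": 30,"delta_pos": [0,0,102],"angular": [0,0,0]},{"grip": 24,"delta_pos": [0,0,102],"angular": [0,0,0]},{"grip": 24,"delta_pos": [0,0,102],"angular": [0,0,0]},{"grip": 24,"delta_pos": [0,0,102],"angular": [0,0,0]}], force=30)

```text
time: 2.6
tool_pos: [0.53, 0.1966, 0.3029]
orientation: [0.241, 3.132, 0.0]
wrist_force: [-0.1, -0.5, 0.0]
finger_gap: 0.0239
grasp_force: 0.0
```

Run:
```python
from h import *
o=[]
for n,(x,y) in(("top",(165,168)),("side",(190,100))):
    im=cv2.cvtColor(vision.read_camera(n),cv2.COLOR_RGB2BGR);cv2.imwrite(f"pics/{n}1.png",im);o.append(cv2.resize(im[y:y+110,x:x+110],(400,400),interpolation=cv2.INTER_CUBIC))
cv2.imwrite("pics/c1.png",np.hstack(o))
to(.53,.1965,.302,81.2)
```

```text
t 2.7 pos [0.5299 0.1965 0.3028] yaw 81.2 delta [-0.1 -0.   0.8] ang [ 0.    0.01 -0.  ] F [-0.5 -1.  -0.4]
```

View pics/c1.png

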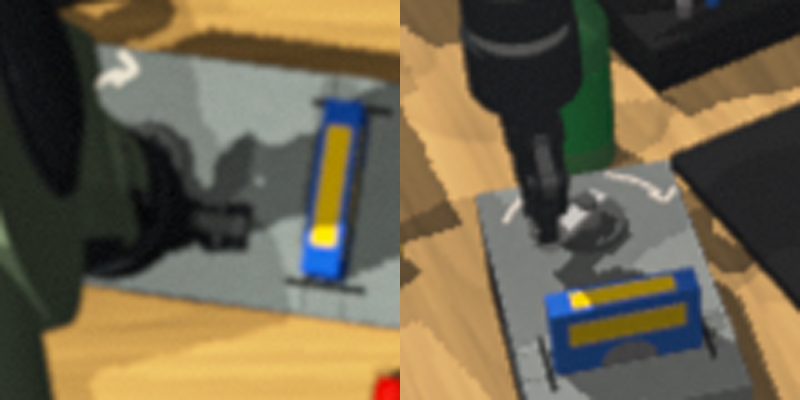

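```bash
cat > circ.py <<'E'
import sys,numpy as np
# start phi, end phi, rows, a0 deg : rows as deltas in the tool frame from phi0
p0,p1,n=map(float,sys.argv[1:4]); a0=float(sys.argv[4]) if len(sys.argv)>4 else 39.4; r=45
P=lambda f:r*np.array([np.cos(np.radians(a0)-f),-np.sin(np.radians(a0)-f)])
for f in np.linspace(p0,p1,int(n)+1)[1:]: print(round(f,2),np.round(P(f)-P(p0),1).tolist())
E
python3 circ.py 0 1.2 6; echo; python3 circ.py 1.2 3.2 10
```

```text
0.2 [5.0, 7.5]
0.4 [8.4, 15.8]
0.6 [10.1, 24.6]
0.8 [9.9, 33.6]
1.0 [8.0, 42.4]
1.2 [4.4, 50.6]

1.4 [-5.2, 7.4]
1.6 [-11.7, 13.5]
1.8 [-19.3, 18.3]
2.0 [-27.7, 21.4]
2.2 [-36.6, 22.9]
2.4 [-45.6, 22.5]
2.6 [-54.3, 20.3]
2.8 [-62.4, 16.5]
3.0 [-69.6, 11.1]
3.2 [-75.6, 4.4]
```

jog_arm(plan=[{"grip": 10,"delta_pos": [0,0,0],"angular": [0,0,0]},{"grip": 10,"delta_pos": [0,0,0],"angular": [0,0,0]},{"grip": 10,"delta_pos": [0,0,0],"angular": [0,0,0]},{"grip": 10,"delta_pos": [5,7.5,0],"angular": [0,0,0]},{"grip": 10,"delta_pos": [8.4,15.8,0],"angular": [0,0,0]},{"grip": 10,"delta_pos": [10.1,24.6,0],"angular": [0,0,0]},{"grip": 10,"delta_pos": [9.9,33.6,0],"angular": [0,0,0]},{"grip": 10,"delta_pos": [8,42.4,0],"angular": [0,0,0]},{"grip": 10,"delta_pos": [4.4,50.6,0],"angular": [0,0,0]},{"grip": 10,"delta_pos": [4.4,50.6,0],"angular": [0,0,0]}], force=30)

```text
time: 3.95
tool_pos: [0.5325, 0.2464, 0.3027]
orientation: [-0.242, -3.131, 0.009]
wrist_force: [-5.1, -9.9, 9.4]
finger_gap: 0.0178
grasp_force: 31.5
```

```bash
python3 circ.py 1.2 3.9 10; echo; python3 circ.py 3.9 6.6 10
```

```text
1.47 [-7.3, 9.7]
1.74 [-16.9, 17.0]
2.01 [-28.2, 21.6]
2.28 [-40.2, 22.9]
2.55 [-52.2, 21.0]
2.82 [-63.2, 16.0]
3.09 [-72.5, 8.3]
3.36 [-79.4, -1.7]
3.63 [-83.3, -13.2]
3.9 [-84.1, -25.2]

4.17 [2.5, -11.9]
4.44 [8.0, -22.6]
4.71 [16.2, -31.5]
4.98 [26.5, -37.9]
5.25 [38.2, -41.3]
5.52 [50.3, -41.5]
5.79 [62.0, -38.4]
6.06 [72.5, -32.4]
6.33 [81.0, -23.7]
6.6 [86.8, -13.1]
```

jog_arm(plan=[{"grip": 10,"delta_pos": [-7.3,9.7,-0.5],"angular": [0,0,0]},{"grip": 10,"delta_pos": [-16.9,17,-1],"angular": [0,0,0]},{"grip": 10,"delta_pos": [-28.2,21.6,-1],"angular": [0,0,0]},{"grip": 10,"delta_pos": [-40.2,22.9,-1],"angular": [0,0,0]},{"grip": 10,"delta_pos": [-52.2,21,-1],"angular": [0,0,0]},{"grip": 10,"delta_pos": [-63.2,16,-1],"angular": [0,0,0]},{"grip": 10,"delta_pos": [-72.5,8.3,-1],"angular": [0,0,0]},{"grip": 10,"delta_pos": [-79.4,-1.7,-1],"angular": [0,0,0]},{"grip": 10,"delta_pos": [-83.3,-13.2,-1],"angular": [0,0,0]},{"grip": 10,"delta_pos": [-84.1,-25.2,-1],"angular": [0,0,0]}])

```text
time: 5.2
tool_pos: [0.6131, 0.2133, 0.3031]
orientation: [0.235, 3.132, 0.017]
wrist_force: [4.7, 13.1, -5.8]
finger_gap: 0.0177
grasp_force: 30.3
```

jog_arm(plan=[{"grip": 10,"delta_pos": [2.5,-11.9,0.3],"angular": [0,0,0]},{"grip": 10,"delta_pos": [8,-22.6,0.5],"angular": [0,0,0]},{"grip": 10,"delta_pos": [16.2,-31.5,0.5],"angular": [0,0,0]},{"grip": 10,"delta_pos": [26.5,-37.9,0.5],"angular": [0,0,0]},{"grip": 10,"delta_pos": [38.2,-41.3,0.5],"angular": [0,0,0]},{"grip": 10,"delta_pos": [50.3,-41.5,0.5],"angular": [0,0,0]},{"grip": 10,"delta_pos": [62,-38.4,0.5],"angular": [0,0,0]},{"grip": 10,"delta_pos": [72.5,-32.4,0.5],"angular": [0,0,0]},{"grip": 10,"delta_pos": [81,-23.7,0.5],"angular": [0,0,0]},{"grip": 10,"delta_pos": [86.8,-13.1,0.5],"angular": [0,0,0]}])

```text
time: 6.45
tool_pos: [0.5251, 0.208, 0.3029]
orientation: [0.245, 3.13, -0.013]
wrist_force: [2.2, -12.0, 0.3]
finger_gap: 0.0177
grasp_force: 31.1
```

```bash
cat > f.py <<'E'
import sys
from h import *
f=float(sys.argv[1]);o=telemetry.get_obs();th=np.radians(-149.4)-f;c=np.array([.5687,.2194])
F=o["wrist_force"][:2];e=np.array([np.cos(th),np.sin(th)]);t=np.array([e[1],-e[0]])
d=o["tool_pos"][:2]-c
print("t",o["time"],"tan",F@t,"rad",F@e,"Fz",o["wrist_force"][2],"ang lag",np.degrees(np.arctan2(d[1],d[0])-th)%360,"r",np.hypot(*d)*1e3)
E
python3 f.py 6.6; for i in 0 1 2 3 4 5 6 7 8; do a=$(python3 -c "print(round(6.6+1.2*$i,2))"); b=$(python3 -c "print(round(7.8+1.2*$i,2))"); echo "== $a $b"; python3 circ.py $a $b 8; done
```

```text
t 6.45 tan -12.197891080035637 rad 0.4394429588319681 Fz 0.2913756104513414 ang lag 2.23076526159889 r 45.04725220397556
== 6.6 7.8
6.75 [2.0, 6.5]
6.9 [2.9, 13.1]
7.05 [2.9, 19.9]
7.2 [1.9, 26.5]
7.35 [-0.1, 33.0]
7.5 [-3.1, 39.0]
7.65 [-6.9, 44.6]
7.8 [-11.5, 49.5]
== 7.8 9.0
7.95 [-5.3, 4.2]
8.1 [-11.2, 7.5]
8.25 [-17.5, 9.9]
8.4 [-24.0, 11.4]
8.55 [-30.8, 11.8]
8.7 [-37.5, 11.3]
8.85 [-44.1, 9.7]
9.0 [-50.3, 7.2]
== 9.0 10.2
9.15 [-5.8, -3.4]
9.3 [-11.0, -7.7]
9.45 [-15.6, -12.7]
9.6 [-19.3, -18.3]
9.75 [-22.2, -24.4]
9.9 [-24.1, -30.9]
10.05 [-25.0, -37.5]
10.2 [-24.9, -44.3]
== 10.2 11.4
10.35 [1.1, -6.7]
10.5 [3.2, -13.1]
10.65 [6.2, -19.1]
10.8 [10.1, -24.6]
10.95 [14.7, -29.5]
11.1 [20.0, -33.6]
11.25 [25.9, -36.9]
11.4 [32.3, -39.3]
== 11.4 12.6
11.55 [6.6, -1.4]
11.7 [13.3, -1.8]
11.85 [20.0, -1.2]
12.0 [26.6, 0.4]
12.15 [32.8, 3.0]
12.3 [38.6, 6.5]
12.45 [43.8, 10.8]
12.6 [48.3, 15.8]
== 12.6 13.8
12.75 [3.7, 5.6]
12.9 [6.5, 11.8]
13.05 [8.4, 18.3]
13.2 [9.2, 24.9]
13.35 [9.1, 31.7]
13.5 [7.9, 38.3]
13.65 [5.8, 44.7]
13.8 [2.7, 50.7]
== 13.8 15.0
13.95 [-3.9, 5.5]
14.1 [-8.6, 10.3]
14.25 [-14.0, 14.4]
14.4 [-19.9, 17.6]
14.55 [-26.2, 19.9]
14.7 [-32.9, 21.3]
14.85 [-39.6, 21.6]
15.0 [-46.3, 20.9]
== 15.0 16.2
15.15 [-6.5, -1.7]
15.3 [-12.7, -4.3]
15.45 [-18.5, -7.8]
15.6 [-23.7, -12.2]
15.75 [-28.1, -17.2]
15.9 [-31.7, -22.9]
16.05 [-34.5, -29.1]
16.2 [-36.3, -35.6]
== 16.2 17.4
16.35 [-0.8, -6.7]
16.5 [-0.6, -13.4]
16.65 [0.6, -20.1]
16.8 [2.8, -26.5]
16.95 [5.9, -32.4]
17.1 [9.9, -37.9]
17.25 [14.6, -42.7]
17.4 [20.0, -46.7]
```

jog_arm(plan=[{"grip": 10,"delta_pos": [2,6.5,0],"angular": [0,0,0]},{"grip": 10,"delta_pos": [2.9,13.1,0],"angular": [0,0,0]},{"grip": 10,"delta_pos": [2.9,19.9,0],"angular": [0,0,0]},{"grip": 10,"delta_pos": [1.9,26.5,0],"angular": [0,0,0]},{"grip": 10,"delta_pos": [-0.1,33,0],"angular": [0,0,0]},{"grip": 10,"delta_pos": [-3.1,39,0],"angular": [0,0,0]},{"grip": 10,"delta_pos": [-6.9,44.6,0],"angular": [0,0,0]},{"grip": 10,"delta_pos": [-11.5,49.5,0],"angular": [0,0,0]},{"grip": 10,"delta_pos": [-11.5,49.5,0],"angular": [0,0,0]},{"grip": 10,"delta_pos": [-11.5,49.5,0],"angular": [0,0,0]}])

```text
time: 7.7
tool_pos: [0.5421, 0.2558, 0.3027]
orientation: [-0.242, -3.129, 0.009]
wrist_force: [-6.7, -9.2, 7.7]
finger_gap: 0.0175
grasp_force: 31.7
```

Still dragging at about 11 N (7.8 rad). On to 9.0.

jog_arm(plan=[{"grip": 10,"delta_pos": [-5.3,4.2,0],"angular": [0,0,0]},{"grip": 10,"delta_pos": [-11.2,7.5,0],"angular": [0,0,0]},{"grip": 10,"delta_pos": [-17.5,9.9,0],"angular": [0,0,0]},{"grip": 10,"delta_pos": [-24,11.4,0],"angular": [0,0,0]},{"grip": 10,"delta_pos": [-30.8,11.8,0],"angular": [0,0,0]},{"grip": 10,"delta_pos": [-37.5,11.3,0],"angular": [0,0,0]},{"grip": 10,"delta_pos": [-44.1,9.7,0],"angular": [0,0,0]},{"grip": 10,"delta_pos": [-50.3,7.2,0],"angular": [0,0,0]},{"grip": 10,"delta_pos": [-50.3,7.2,0],"angular": [0,0,0]},{"grip": 10,"delta_pos": [-50.3,7.2,0],"angular": [0,0,0]}])

```text
time: 8.95
tool_pos: [0.5939, 0.2567, 0.3028]
orientation: [-0.24, -3.131, 0.002]
wrist_force: [-3.0, -4.0, 2.8]
finger_gap: 0.0178
grasp_force: 31.0
```

Standing still at 9.0 rad the tangential force is about 0 N, so the drag has let go. Stop here, release and rise.

jog_arm(plan=[{"grip": 40,"delta_pos": [0,0,0],"angular": [0,0,0]},{"grip": 40,"delta_pos": [0,0,0],"angular": [0,0,0]},{"grip": 40,"delta_pos": [0,0,0],"angular": [0,0,0]},{"grip": 45,"delta_pos": [0,0,0],"angular": [0,0,0]},{"grip": 45,"delta_pos": [0,0,-15],"angular": [0,0,0]},{"grip": 45,"delta_pos": [0,0,-35],"angular": [0,0,0]},{"grip": 45,"delta_pos": [0,0,-55],"angular": [0,0,0]},{"grip": 45,"delta_pos": [0,0,-65],"angular": [0,0,0]},{"grip": 45,"delta_pos": [0,0,-70],"angular": [0,0,0]},{"grip": 45,"delta_pos": [0,0,-70],"angular": [0,0,0]}])

```text
time: 10.2
tool_pos: [0.5945, 0.2564, 0.3732]
orientation: [0.241, 3.132, 0.0]
wrist_force: [-0.8, -0.5, -0.5]
finger_gap: 0.0445
grasp_force: 0.0
```

Run:
```python
from h import *
im=cv2.cvtColor(vision.read_camera("side"),cv2.COLOR_RGB2BGR);cv2.imwrite("pics/s2.png",im)
to(.549,.096,.372,81.2)
```

```text
t 10.25 pos [0.5944 0.2563 0.3727] yaw 81.2 delta [  20.3 -165.4    0.8] ang [-0.02 -0.04 -0.  ] F [0.3 0.5 0.2]
```

jog_arm(plan=[{"grip": 45,"delta_pos": [4,-33,0],"angular": [0,0,0]},{"grip": 45,"delta_pos": [10,-82,0],"angular": [0,0,0]},{"grip": 45,"delta_pos": [16,-131,0],"angular": [0,0,0]},{"grip": 45,"delta_pos": [20,-160,0],"angular": [0,0,0]},{"grip": 45,"delta_pos": [20.3,-165.4,0],"angular": [0,0,0]},{"grip": 45,"delta_pos": [20.3,-165.4,10],"angular": [0,0,0]},{"grip": 45,"delta_pos": [20.3,-165.4,35],"angular": [0,0,0]},{"grip": 45,"delta_pos": [20.3,-165.4,60],"angular": [0,0,0]},{"grip": 45,"delta_pos": [20.3,-165.4,77],"angular": [0,0,0]},{"grip": 45,"delta_pos": [20.3,-165.4,84],"angular": [0,0,0]}])

```text
time: 11.5
tool_pos: [0.5487, 0.0972, 0.2872]
orientation: [-0.238, -3.13, 0.0]
wrist_force: [-0.2, 0.6, 0.4]
finger_gap: 0.045
grasp_force: 0.0
```

Run:
```python
from h import *
o=[]
for n,(x,y) in(("top",(190,160)),("side",(190,110))):
    im=cv2.cvtColor(vision.read_camera(n),cv2.COLOR_RGB2BGR);cv2.imwrite(f"pics/{n}3.png",im);o.append(cv2.resize(im[y:y+110,x:x+110],(400,400),interpolation=cv2.INTER_CUBIC))
cv2.imwrite("pics/c3.png",np.hstack(o))
to(.549,.096,.288,81.2)
```

```text
t 11.6 pos [0.5489 0.0969 0.2881] yaw 81.27 delta [-0.2 -0.8  0.1] ang [-0.01 -0.1   0.07] F [-0.   0.2  0.5]
```

View pics/c3.png

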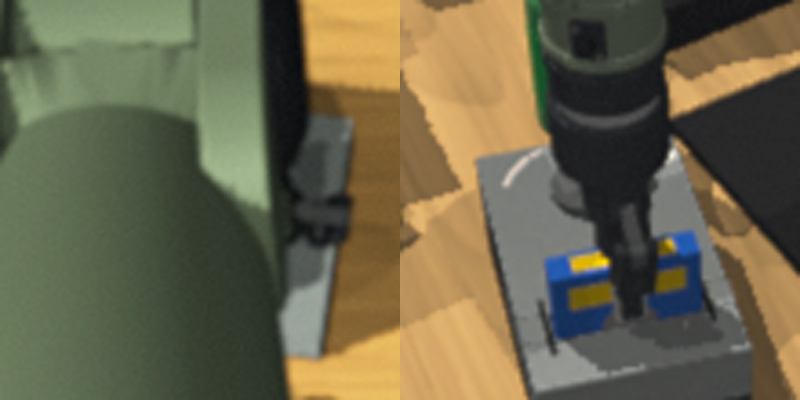

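Fingers straddle the cartridge centrally. Close, then a small 5 mm test lift (below the catch limit even if locked).

jog_arm(plan=[{"grip": 30,"delta_pos": [0,0,0],"angular": [0,0,0]},{"grip": 22,"delta_pos": [0,0,0],"angular": [0,0,0]},{"grip": 12,"delta_pos": [0,0,0],"angular": [0,0,0]},{"grip": 12,"delta_pos": [0,0,0],"angular": [0,0,0]},{"grip": 12,"delta_pos": [0,0,0],"angular": [0,0,0]},{"grip": 12,"delta_pos": [0,0,0],"angular": [0,0,0]},{"grip": 12,"delta_pos": [0,0,-2],"angular": [0,0,0]},{"grip": 12,"delta_pos": [0,0,-4],"angular": [0,0,0]},{"grip": 12,"delta_pos": [0,0,-5],"angular": [0,0,0]},{"grip": 12,"delta_pos": [0,0,-5],"angular": [0,0,0]}], force=50)

```text
time: 12.85
tool_pos: [0.5491, 0.096, 0.294]
orientation: [-0.241, -3.132, -0.0]
wrist_force: [0.5, 0.0, -2.2]
finger_gap: 0.0208
grasp_force: 48.8
```

Only its weight (2 N) is felt, so it is unlocked. Draw it straight up.

jog_arm(plan=[{"grip": 12,"delta_pos": [0,0,-4],"angular": [0,0,0]},{"grip": 12,"delta_pos": [0,0,-11],"angular": [0,0,0]},{"grip": 12,"delta_pos": [0,0,-20],"angular": [0,0,0]},{"grip": 12,"delta_pos": [0,0,-32],"angular": [0,0,0]},{"grip": 12,"delta_pos": [0,0,-45],"angular": [0,0,0]},{"grip": 12,"delta_pos": [0,0,-59],"angular": [0,0,0]},{"grip": 12,"delta_pos": [0,0,-73],"angular": [0,0,0]},{"grip": 12,"delta_pos": [0,0,-84],"angular": [0,0,0]},{"grip": 12,"delta_pos": [0,0,-90],"angular": [0,0,0]},{"grip": 12,"delta_pos": [0,0,-90],"angular": [0,0,0]}])

```text
time: 14.1
tool_pos: [0.5493, 0.096, 0.3845]
orientation: [0.241, 3.132, 0.0]
wrist_force: [-0.3, 0.3, -2.5]
finger_gap: 0.0211
grasp_force: 48.8
```

Run:
```python
from h import *
to(.500,-.2165,.384,84.7)
```

```text
t 14.1 pos [0.5493 0.096  0.3845] yaw 81.2 delta [   0.9 -316.4    0.5] ang [ 0.    0.04 -3.5 ] F [-0.3  0.3 -2.5]
```

jog_arm(plan=[{"grip": 12,"delta_pos": [0,-10,0],"angular": [0,0,-0.3]},{"grip": 12,"delta_pos": [0,-35,0],"angular": [0,0,-0.8]},{"grip": 12,"delta_pos": [0,-75,0],"angular": [0,0,-1.3]},{"grip": 12,"delta_pos": [0,-118,0],"angular": [0,0,-1.8]},{"grip": 12,"delta_pos": [0,-162,0],"angular": [0,0,-2.3]},{"grip": 12,"delta_pos": [0,-206,0],"angular": [0,0,-2.8]},{"grip": 12,"delta_pos": [0.5,-250,0],"angular": [0,0,-3.3]},{"grip": 12,"delta_pos": [1,-285,0],"angular": [0,0,-3.5]},{"grip": 12,"delta_pos": [1,-308,0],"angular": [0,0,-3.5]},{"grip": 12,"delta_pos": [0.9,-316.4,0],"angular": [0,0,-3.5]}])

```text
time: 15.35
tool_pos: [0.4991, -0.218, 0.3836]
orientation: [-0.149, -3.137, -0.001]
wrist_force: [0.3, -0.1, -2.2]
finger_gap: 0.0211
grasp_force: 49.1
```

jog_arm(plan=[{"grip": 12,"delta_pos": [0,0,10],"angular": [0,0,0]},{"grip": 12,"delta_pos": [0,0,25],"angular": [0,0,0]},{"grip": 12,"delta_pos": [0,0,40],"angular": [0,0,0]},{"grip": 12,"delta_pos": [0,0,55],"angular": [0,0,0]},{"grip": 12,"delta_pos": [0,0,65],"angular": [0,0,0]},{"grip": 12,"delta_pos": [0,0,72],"angular": [0,0,0]},{"grip": 12,"delta_pos": [0,0,75],"angular": [0,0,0]},{"grip": 12,"delta_pos": [0,0,75],"angular": [0,0,0]},{"grip": 12,"delta_pos": [0,0,75],"angular": [0,0,0]},{"grip": 12,"delta_pos": [0,0,75],"angular": [0,0,0]}])

```text
time: 16.6
tool_pos: [0.5, -0.2166, 0.3096]
orientation: [0.145, 3.138, -0.001]
wrist_force: [0.1, -0.7, -1.6]
finger_gap: 0.0209
grasp_force: 49.1
```

Run:
```python
from h import *
t=cv2.cvtColor(vision.read_camera("top"),cv2.COLOR_RGB2BGR);s=cv2.cvtColor(vision.read_camera("side"),cv2.COLOR_RGB2BGR)
cv2.imwrite("pics/t4.png",t);cv2.imwrite("pics/s4.png",s)
s0=cv2.imread("pics/side0.png")
c=lambda im,x,y:cv2.resize(im[y:y+150,x:x+100],(400,600),interpolation=cv2.INTER_CUBIC)
cv2.imwrite("pics/c4.png",np.hstack([c(t,370,170),c(s,245,250)]))
to(.5,-.2165,.309,84.7)
```

```text
t 16.7 pos [ 0.4999 -0.2165  0.3094] yaw 84.7 delta [-0.1  0.1  0.4] ang [-0.01  0.02 -0.  ] F [ 0.  -0.2 -2.5]
```

View pics/c4.png

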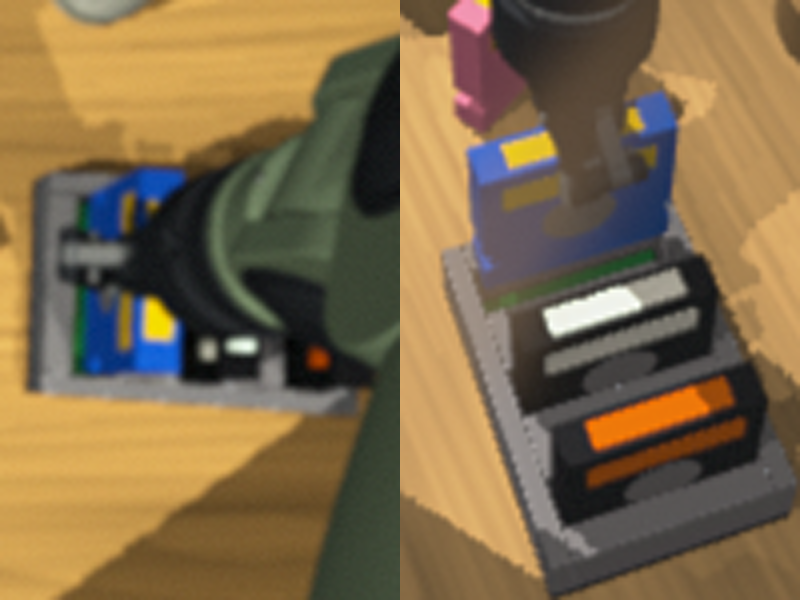

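Run:
```python
from h import *
np.set_printoptions(precision=4,suppress=True,linewidth=200)
g=cv2.cvtColor(cv2.imread("pics/top0.png"),cv2.COLOR_BGR2GRAY).astype(int); t=cv2.imread("pics/top0.png")
for r in(228,241,254): print(r,g[r,378:420])
for c in(388,392,396): print(c,g[206:232,c],g[246:276,c])
s=cv2.imread("pics/side0.png")
for nm,lo,hi,ra,rb in(("white",(0,0,200),(180,40,255),(420,205,445,270),(255,295,345,395)),("orange",(5,200,180),(18,255,255),(450,205,475,270),(255,295,345,395))):
    a=blob(mask(t,lo,hi,ra))[0];b=blob(mask(s,lo,hi,rb))[0];print(nm,tri(a,b))
```

```text
228 [ 83  71  80 100 125 138 141 139 140 135 119  90  71  68  65  56  44  42  55  68  74  79 106 131 140 142 140 140 138 138 138 137 136 130 116 106  86  49  20  11  11  40]
241 [ 73  70  80 108 138 144 142 141 142 141 124  87  67  66  67  56  45  42  58  71  76  88 116 135 141 142 140 141 141 140 137 136 127 116 112 113  94  71  67  74  71  76]
254 [ 71  79  98 124 140 145 143 142 138 126 100  77  65  67  61  47  43  57  68  75  84 107 134 139 141 140 141 141 141 140 139 137 133 121 117 115  94  49  14   8  20  62]
388 [151 148 143 134 120  91  76 100 130 139 136 125 118 120 124 124 125 122 122 120 120 119 119 118 115 113] [122 120 116 109 106 107 106 102 100 102 105 105  92  83  80  79  78  88 114 137 141 144 145 156 173 182 181 180 180 176]
392 [151 151 150 130  89  58  71 108 135 140 139 131 105  68  46  53  59  61  61  64  64  64  65  64  64  63] [ 57  58  59  62  64  66  66  60  61  58  60  57  54  44  43  43  41  63  98 134 144 144 149 161 176 183 182 177 175 173]
396 [155 155 152 127  80  56  70 106 135 141 138 140 117  78  57  57  55  56  55  52  55  55  55  55  54  55] [ 63  67  69  72  70  68  66  71  68  70  71  69  68  67  57  40  32  55 105 135 145 146 155 165 172 179 182 179 173 171]
white [ 0.4932 -0.2766  0.1088]
orange [ 0.4877 -0.3362  0.1079]
```

Run:
```python
from h import *
np.set_printoptions(precision=4,suppress=True)
L=onz("top",(388.4,241),.045);R=onz("top",(399.6,241),.045)
A=onz("top",(394,218.3),.045);B=onz("top",(394,263.8),.045)
print(L,R,(L+R)/2,A,B,(A+B)/2)
# cartridge now: blue extents in both pictures
t=cv2.imread("pics/t4.png");s=cv2.imread("pics/s4.png")
m=mask(t,(105,120,60),(125,255,255),(370,180,425,270));ys,xs=np.nonzero(m)
for c in range(393,414,3): r=ys[xs==c]; print(c,r.min() if len(r) else 0,r.max() if len(r) else 0,end="; ")
hsv=cv2.cvtColor(s,cv2.COLOR_BGR2HSV)
m=mask(s,(105,120,40),(125,255,255),(245,260,320,330));ys,xs=np.nonzero(m)
print([(r,xs[ys==r].min(),xs[ys==r].max()) for r in range(274,322,4) if (ys==r).any()])
# expected cartridge corners given grip: centre .5,-.2165, yaw -5.3, top z .171 bottom z .066
a=np.radians(-5.3);X=np.array([np.cos(a),np.sin(a)]);Y=np.array([-np.sin(a),np.cos(a)])
for n in("top","side"):
    c=vision.calibration(n)
    for z in(.171,.066):
        for i,j in((1,1),(1,-1),(-1,-1),(-1,1)):
            p=np.append(np.array([.5,-.2165])+X*i*.051+Y*j*.01075,z);q=np.array(c["world_to_cam"])@np.append(p,1)
            print(n,z,i,j,round(c["fx"]*q[0]/q[2]+c["cx"],1),round(c["fy"]*q[1]/q[2]+c["cy"],1))
```

```text
[ 0.4992 -0.2034] [ 0.4984 -0.2292] [ 0.4988 -0.2163] [ 0.5518 -0.22  ] [ 0.4464 -0.2127] [ 0.4991 -0.2163]
393 218 263; 396 217 263; 399 215 262; 402 214 262; 405 212 262; 408 212 262; 411 212 262; [(274, np.int64(308), np.int64(310)), (278, np.int64(306), np.int64(312)), (282, np.int64(307), np.int64(313)), (286, np.int64(266), np.int64(312)), (290, np.int64(263), np.int64(312)), (294, np.int64(264), np.int64(311)), (298, np.int64(303), np.int64(311)), (302, np.int64(302), np.int64(310)), (306, np.int64(299), np.int64(311)), (310, np.int64(295), np.int64(302))]
top 0.171 1 1 405.5 211.3
top 0.171 1 -1 416.2 211.9
top 0.171 -1 -1 415.4 262.6
top 0.171 -1 1 404.5 261.9
top 0.066 1 1 392.2 217.4
top 0.066 1 -1 401.7 218.0
top 0.066 -1 -1 400.8 262.8
top 0.066 -1 1 391.1 262.2
side 0.171 1 1 310.7 271.4
side 0.171 1 -1 314.8 280.1
side 0.171 -1 -1 265.3 295.4
side 0.171 -1 1 261.8 286.2
side 0.066 1 1 308.4 298.2
side 0.066 1 -1 312.1 306.6
side 0.066 -1 -1 266.7 321.1
side 0.066 -1 1 263.5 312.4
```

jog_arm(plan=[{"grip": 12,"delta_pos": [0.7,0.2,0],"angular": [0,0,0]},{"grip": 12,"delta_pos": [0.7,0.2,4],"angular": [0,0,0]},{"grip": 12,"delta_pos": [0.7,0.2,9],"angular": [0,0,0]},{"grip": 12,"delta_pos": [0.7,0.2,14],"angular": [0,0,0]},{"grip": 12,"delta_pos": [0.7,0.2,18],"angular": [0,0,0]},{"grip": 12,"delta_pos": [0.7,0.2,21],"angular": [0,0,0]},{"grip": 12,"delta_pos": [0.7,0.2,24],"angular": [0,0,0]},{"grip": 12,"delta_pos": [0.7,0.2,27],"angular": [0,0,0]},{"grip": 12,"delta_pos": [0.7,0.2,30],"angular": [0,0,0]},{"grip": 12,"delta_pos": [0.7,0.2,30],"angular": [0,0,0]}])

```text
time: 17.95
tool_pos: [0.4991, -0.2162, 0.2789]
orientation: [-0.145, -3.138, -0.0]
wrist_force: [-0.5, 0.4, -2.2]
finger_gap: 0.0206
grasp_force: 49.1
```

Inside the bay (underside ≈36 mm, below the rack's top) without contact. Go down to just above the floor.

jog_arm(plan=[{"grip": 12,"delta_pos": [0,0,4],"angular": [0,0,0]},{"grip": 12,"delta_pos": [0,0,9],"angular": [0,0,0]},{"grip": 12,"delta_pos": [0,0,14],"angular": [0,0,0]},{"grip": 12,"delta_pos": [0,0,18],"angular": [0,0,0]},{"grip": 12,"delta_pos": [0,0,22],"angular": [0,0,0]},{"grip": 12,"delta_pos": [0,0,25],"angular": [0,0,0]},{"grip": 12,"delta_pos": [0,0,27],"angular": [0,0,0]},{"grip": 12,"delta_pos": [0,0,28],"angular": [0,0,0]},{"grip": 12,"delta_pos": [0,0,28.5],"angular": [0,0,0]},{"grip": 12,"delta_pos": [0,0,28.5],"angular": [0,0,0]}])

```text
time: 19.2
tool_pos: [0.4991, -0.2162, 0.251]
orientation: [0.145, 3.138, -0.0]
wrist_force: [-1.5, 0.8, 1.7]
finger_gap: 0.0211
grasp_force: 49.7
```

Touching the floor lightly. Open narrowly and rise.

jog_arm(plan=[{"grip": 26,"delta_pos": [0,0,0],"angular": [0,0,0]},{"grip": 32,"delta_pos": [0,0,0],"angular": [0,0,0]},{"grip": 38,"delta_pos": [0,0,0],"angular": [0,0,0]},{"grip": 38,"delta_pos": [0,0,0],"angular": [0,0,0]},{"grip": 38,"delta_pos": [0,0,-10],"angular": [0,0,0]},{"grip": 38,"delta_pos": [0,0,-30],"angular": [0,0,0]},{"grip": 38,"delta_pos": [0,0,-60],"angular": [0,0,0]},{"grip": 38,"delta_pos": [0,0,-90],"angular": [0,0,0]},{"grip": 38,"delta_pos": [0,0,-110],"angular": [0,0,0]},{"grip": 38,"delta_pos": [0,0,-110],"angular": [0,0,0]}])

```text
time: 20.45
tool_pos: [0.4998, -0.2166, 0.3628]
orientation: [0.145, 3.135, -0.003]
wrist_force: [-0.0, -0.5, -0.4]
finger_gap: 0.038
grasp_force: 0.0
```

Run:
```python
from h import *
s=cv2.cvtColor(vision.read_camera("side"),cv2.COLOR_RGB2BGR);cv2.imwrite("pics/s5.png",s)
y=blob(mask(s,(20,120,60),(35,255,255),(250,290,330,335)));print(y[1], onz("side",y[0],.111))
cv2.imwrite("pics/c5.png",cv2.resize(s[260:400,240:380],(600,600),interpolation=cv2.INTER_CUBIC))
```

```text
((287.0545349121094, 299.1790771484375), (5.448880672454834, 32.94285583496094), 73.0724868774414) [ 0.49733642 -0.21653044]
```

View pics/c5.png

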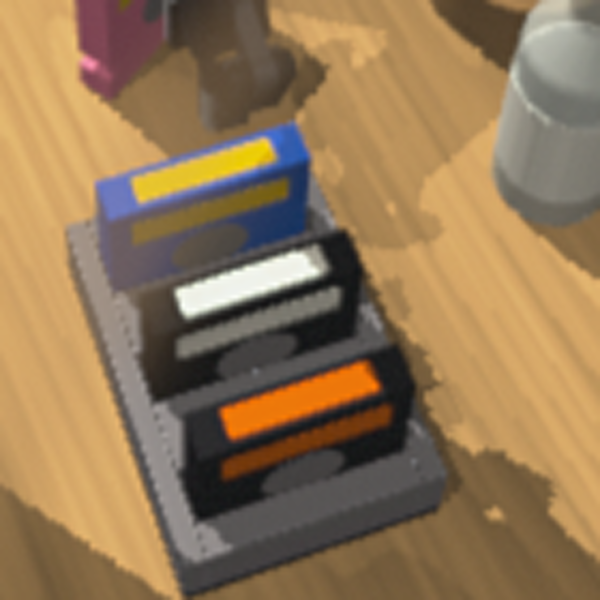

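The blue cartridge stands upright and fully down, level with its neighbours, its label about 2 mm from the bay's centre. The gripper is clear.

```bash
python3 -c "
from cell import job
print(job.sign_off())"
```

```text
the job is handed in; nothing more can be done
None
```

The job is handed in: I stopped the crank at about 9.0 rad, where the drag had gone, drew the cartridge up with no catch felt, and stood it upright and fully down in the green-floored bay. I did not look at the overrun flag itself, but at most 1.2 rad was turned past the let-go and it only starts to move at 1.6 rad.

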